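Level a parcel-locker shelf with a spirit level

TASK

Lay the spirit level lengthwise on the locker shelf, right way up, and press it down firmly so that it seats flat; then turn the black levelling knob at the end of the shelf until the bubble sits centred between the two lines. To finish, press the level down flat on the shelf with a finger's push of about 10 N (not leaning on it), with the bubble still centred, and end the program while still pressing; leave the screwdriver, parcel, tape and padlock where they are.

Things in the scene. Friction and masses are not known exactly. Their poses are not given: they have to be found in the camera images.
- level: loose aluminium spirit level, 200 mm long (its x), 26 wide (y), 44 high (z up), 0.24 to 0.36 kg. Origin: centre of the underside. The plain sides can be gripped anywhere. The vial takes the middle 80 mm of the top (crown at 43.5 mm, not solid, only to be looked at); the solid tops for pressing, at height 44 mm, are the 60 mm at each end, centred at x = -70 and +70 mm
- vial (a point): centre of the vial, 41 mm above the centre of the level's underside; axes as the level's. The vial lies along x, 80 mm long, with two black lines at x = -11 and +11 mm
- bubble (a point): centre of the bubble (pale, 16 mm long) in the vial. It floats towards the higher end, 4.5 mm for every 0.01 rad of slope of the level, up to 28 mm from the middle, and takes about 1 s to settle. Its x in the vial's frame is 0 when the level is level
- shelf: beige steel locker shelf, a flat plate 150 mm wide (its x), 415 long (its y, from -20 to +395 mm), 10 thick. Origin: on its upper face, middle of the hinge line at one end, 60 mm above the counter; y runs to the end with the levelling foot, z is normal to the plate. The foot's end starts too low, by 0.018 to 0.055 rad
- shelf_place (a point): point on the shelf's upper face, 130 mm along y from the hinge line: a good place for the middle of the level; axes as the shelf's
- knob: knob of the levelling foot. Origin: its axis at the shelf's upper face, 345 mm along the shelf's y. A 62 mm steel disc, 9 high, carries a black grip bar 60 mm long (its x), 14 thick (y), 8 to 35 mm above the shelf; grip it with the TCP 30 mm up. Stiff (0.25 N m), stays put. Clockwise from above lifts this end with the knob: per rad 0.026 rad, 9 mm and 11.7 mm of bubble travel. Needs 0.7 to 2.1 rad
- driver: screwdriver lying on the counter, 190 mm long along its x, not to be moved
- parcel: cardboard parcel 100 x 140 x 70 mm, not to be moved
- tape: roll of packing tape lying flat, 100 mm diameter, 48 mm high, not to be moved
- padlock: brass padlock lying flat, 70 x 45 x 18 mm, not to be moved
Mind the look-alikes: they are no part of the job. There is more than one size of the level; the one meant has the size given above.

How it is judged:
By the outcome, as a careful person would: the job done as asked, in the order asked, and still so for the second after the job is handed in, while the arm keeps its last pose, push and grip.
It also fails if it takes over 72 s, if anything falls off the work surface, if the arm or the gripper's body presses on something with over 40 N, if the wrist force passes 120 N, or if a joint passes its speed limit or range.

ROBOT

A 7-joint arm with a two-finger parallel gripper is mounted at the origin on the work surface. World frame = base frame: x ahead of the robot, y to its left, z up, the work surface at z = 0. Lengths are in m, angles in rad, forces in N, time in s.
With the tool pointing down it reaches from about 0.4 to 0.85 m from the base axis. Payload 10.4 kg.
Tool frame: the origin (TCP) lies between the finger pads, 19 mm behind the fingertips; this is the grasp point; z points along the fingers, y is the line along which they close (so a half turn about z gives the same grasp; the last joint's range is limited). The gripper opens to 87 mm and grips with 3 to 60 N. Pads are 19 mm wide; open, the fingers measure 117 mm over their backs; the gripper's body (75 mm by 190 mm) begins 51 mm behind the grasp point.
Start: joints at [-1.308, 0.332, -0.065, 1.46, 0.022, 1.35, -0.088], TCP at [0.176, 0.6, 0.241] pointing down, gripper open.
Joint ranges: [-2.6, 2.6], [-0.5, 2.12], [-1.47, 1.34], [0.16, 2.42], [-1.27, 4.41], [0.06, 2.06], [-2.6, 2.6]. Speed limits (rad/s): [2.22, 2.22, 2.79, 2.79, 3.14, 3.14, 3.14].

INTERFACE

Orientations are given as a unit quaternion [x, y, z, w].
In Python, from bench import * gives the robot as it stands.
- The arm moves only by the tool play_rows, never from a script. Its argument "increments" is text: rows parted by semicolons, each of 7 numbers parted by spaces: the turn, a rotation vector about the tool's x, y, z in rad, then the shift along the tool's x, y, z in m, then the opening, from 0 (shut) to 1 (fully open). A call has 1 to 8 rows; each row is the pose to reach, as a shift and turn from the pose commanded when the call began, along the tool's axes at that moment; what a row does not reach only later rows make up. A row lasts 1/10 s, in which the tool goes at most 50 mm and 8.59 degrees, less where a joint would pass 70% of its speed; a pose out of reach is approached as far as the arm can. A call with a gripper value outside its range is refused whole. The fingers move at their own pace and stop on an object; "grip_force" is the grip in N (left out, the last holds). Time passes only in rows, so rows that repeat a pose let the fingers close. It gives the time, the measured TCP pose, the force, the opening and the grip force at its end, in the units of the state.
- read_state(): the state, without advancing time (a new reading comes with each control period).
- camera(name): name is "side" or "top"; returns a dict with "color" (384x512x3 uint8, red, green, blue), "fx", "fy", "cx", "cy" (pixels), "k1" (the pictures are not rectified: a ray, as slopes to the right and down, at radius r is drawn at 1 + k1 r^2 times it, then the intrinsics apply), "camera_from_world" (4x4, takes a point from world to camera coordinates). Camera axes: x right, y down, z forward; pixel columns grow to the right and rows downward; lengths in m; the calibration is good to about 2 mm. A picture is of the moment at which its call begins. There is no depth.
- close_job(): hands the job in; it is judged then, once.
The state is a dict: "time": time; "joint_positions": joint angles; "joint_vel": joint speeds; "joint_torque": joint torques, N m; "ee_pos": TCP position; "eef_rot": TCP orientation; "ft_force": force on the tool from outside, world axes, zero at the start; "torque": the same for the moment, N m; "width": finger opening in m; "grip_force": force on a finger pad.
Only numpy, scipy, OpenCV 4.12 (cv2) and the standard library are available. Lean on these libraries where they do the work, as an engineer would, in place of code of your own. Each camera call takes 0.05 s, during which the arm holds its last target. There are 200 camera calls.

## Working session

There is one attempt and no reset: what is moved stays moved. The work goes in short steps, Python scripts to look and compute and a tool call to move; the robot and the scene stay as the last step left them, time stands still between calls to the robot, and variables do not carry over. Pictures are saved under pics/ and viewed, at most 10 in all, crops included, and the job is handed in when it is done.

Besides the shell and the picture viewer there is one more tool, called after "Emit:" as name(argument=value, ...), one argument or row to a line, values as JSON. play_rows: Moves the arm, as the interface text tells. Its arguments: {"type":"object","properties":{"increments":{"type":"string"},"grip_force":{"type":"number"}},"required":["increments"]}

```bash
ls; mkdir -p pics
cat > h.py <<'E'
import numpy as np, cv2
from bench import *
def snap(n,f=None):
    c=camera(n)
    if f: cv2.imwrite('pics/'+f,c['color'][:,:,::-1])
    return c
def K(c): return np.array([[c['fx'],0,c['cx']],[0,c['fy'],c['cy']],[0,0,1.]])
D=lambda c: np.array([c['k1'],0,0,0,0.])
def ray(c,px):
    u=cv2.undistortPoints(np.array(px,float).reshape(-1,1,2),K(c),D(c)).reshape(-1,2)
    T=np.array(c['camera_from_world']);R,t=T[:3,:3],T[:3,3]
    d=np.c_[u,np.ones(len(u))]@R
    return -R.T@t,d
def onplane(c,px,z):
    o,d=ray(c,px); return o+d*((z-o[2])/d[:,2])[:,None]
def proj(c,P):
    T=np.array(c['camera_from_world'])
    return cv2.projectPoints(np.array(P,float).reshape(-1,1,3),cv2.Rodrigues(T[:3,:3])[0],T[:3,3],K(c),D(c))[0].reshape(-1,2)
def tri(c1,p1,c2,p2):
    o1,d1=ray(c1,p1);o2,d2=ray(c2,p2);r=[]
    for a,b in zip(d1,d2):
        s=np.linalg.lstsq(np.c_[a,-b],o2-o1,rcond=None)[0]
        r.append(np.r_[(o1+s[0]*a+o2+s[1]*b)/2,np.linalg.norm(o1+s[0]*a-o2-s[1]*b)])
    return np.array(r)
E
python3 - <<'E'
from h import *
np.set_printoptions(precision=4,suppress=True)
for n in('side','top'):
    c=snap(n,n+'0.png'); T=np.array(c['camera_from_world']); print(n,c['fx'],c['fy'],c['cx'],c['cy'],c['k1'],-T[:3,:3].T@T[:3,3],T[:3,:3])
print(read_state())
E
```

```text
pics
side 419.074910123221 419.074910123221 258.6326353379997 186.67070378747442 -0.13443387378569083 [ 0.125  -0.9864  0.763 ] [[ 0.9029 -0.4295  0.016 ]
 [-0.2297 -0.5137 -0.8266]
 [ 0.3633  0.7427 -0.5625]]
top 479.73231082515616 479.73231082515616 260.5654292680865 192.68759471259594 -0.039603815582659484 [ 0.2893 -0.0795  1.3674] [[ 0.0983 -0.9951  0.0041]
 [-0.9735 -0.097  -0.2069]
 [ 0.2063  0.0164 -0.9783]]
{'time': 0.1, 'joint_positions': array([-1.3076,  0.3328, -0.0647,  1.4609,  0.0216,  1.3499, -0.0885]), 'joint_vel': array([-0.0009, -0.0009,  0.0005, -0.0008, -0.0015,  0.0002, -0.0006]), 'joint_torque': array([  0.0024, -62.454 ,   0.0251, -39.0718,  -0.0615,   0.0366,
         0.    ]), 'ee_pos': array([0.1761, 0.5993, 0.2406]), 'eef_rot': array([ 0.1424,  0.9898, -0.0006, -0.    ]), 'ft_force': array([-0.2509,  0.5029,  1.072 ]), 'torque': array([0.0442, 0.0631, 0.0231]), 'grip_force': 0.0, 'width': 0.08727738876807403}
```

```bash
python3 -c "
import cv2,numpy as np
a=[cv2.imread('pics/%s0.png'%n) for n in('side','top')]
for n,i in zip(('side','top'),a): cv2.imwrite('pics/%s0b.png'%n,cv2.resize(i,(800,600),interpolation=cv2.INTER_CUBIC))"
```

```text
(no output)
```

View pics/side0b.png

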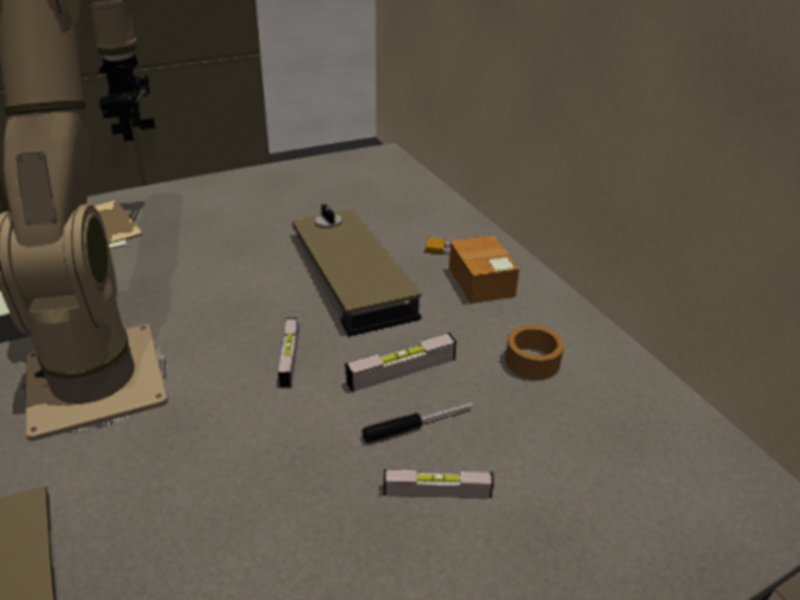

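View pics/top0b.png

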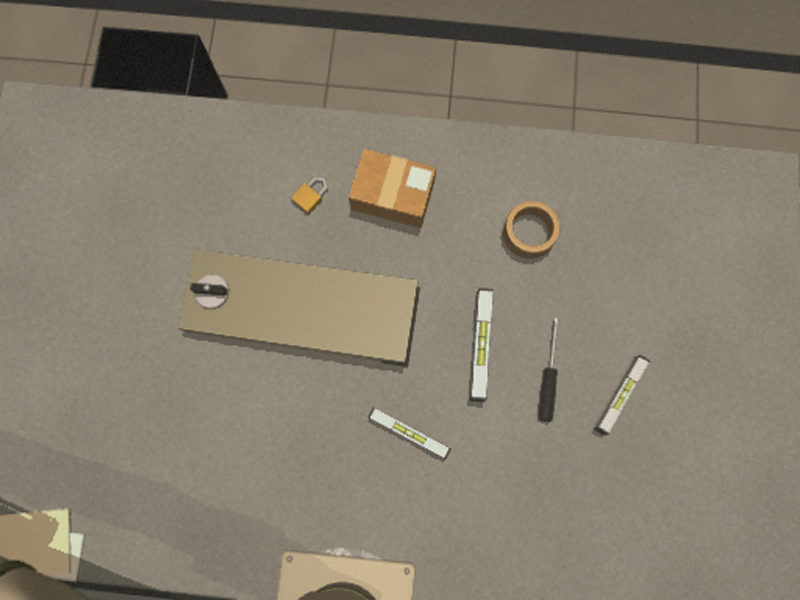

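The side view shows three levels at (400,362), (288,350) and (438,483), the shelf at (355,260) with the knob at (328,215), and the driver, tape, parcel and padlock.
The top view, in 800x600 px, shows these candidates for the level:
- A at (482,345), about 110 px long
- B at (409,433), about 88 px long
- C at (622,395), about 85 px long

The shelf (415 mm) spans about 225 px, so A is the 200 mm one. I'll measure it to confirm.

```bash
cat > m.py <<'E'
from h import *
np.set_printoptions(precision=4,suppress=True)
def blobs(c,lo=150,amin=60):
    im=c['color']; hsv=cv2.cvtColor(im,cv2.COLOR_RGB2HSV)
    m=((im.min(2)>lo)|((hsv[...,0]>22)&(hsv[...,0]<45)&(hsv[...,1]>90)&(hsv[...,2]>130))).astype(np.uint8)
    m=cv2.morphologyEx(m,cv2.MORPH_CLOSE,np.ones((3,3)))
    return [max(cv2.findContours((l==i).astype(np.uint8),0,2)[0],key=len) for n,l in [cv2.connectedComponents(m)] for i in range(1,n) if (l==i).sum()>amin]
if __name__=='__main__':
    for n in('top','side'):
        c=camera(n)
        for b in blobs(c,150 if n=='top' else 120):
            q=cv2.boxPoints(cv2.minAreaRect(b))
            P=onplane(c,q,.044); L=sorted([np.linalg.norm(P[0]-P[1]),np.linalg.norm(P[1]-P[2])])
            print(n,np.mean(q,0)/.64,np.array(L),P.mean(0))
    c=camera('top')['color'];cv2.imwrite('pics/crop1.png',cv2.resize(c[170:275,100:340,::-1],None,fx=3.3,fy=3.3,interpolation=2))
E
python3 m.py
```

```text
top [418.352  177.5649] [0.04 0.04] [ 0.8057 -0.055   0.044 ]
top [211.5571 280.8729] [0.0232 0.0477] [0.5705 0.3002 0.044 ]
top [481.7167 342.9999] [0.0256 0.191 ] [ 0.5068 -0.1974  0.044 ]
top [209.375  301.5625] [0.0173 0.0454] [0.532  0.2982 0.044 ]
top [623.2092 393.9543] [0.0207 0.1457] [ 0.4399 -0.4542  0.044 ]
top [408.8231 432.275 ] [0.0191 0.1462] [ 0.3363 -0.0829  0.044 ]
top [ 65.0141 533.4288] [0.0557 0.08  ] [0.1063 0.4851 0.044 ]
side [500.7656 263.1719] [0.0433 0.0457] [ 0.8209 -0.0236  0.044 ]
side [287.0397 345.3632] [0.0215 0.142 ] [ 0.333  -0.1007  0.044 ]
side [400.9115 353.5659] [0.0365 0.1935] [ 0.5062 -0.2052  0.044 ]
side [437.5085 476.9533] [0.0219 0.1452] [ 0.435  -0.4701  0.044 ]
```

View pics/crop1.png

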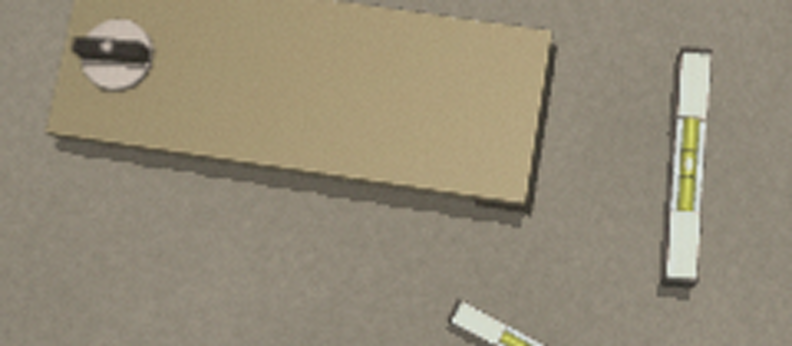

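The crop confirms A: white top with dark end caps, upright, vial at (688,163), 191x25.6 mm white plus caps, so 200x26. B and C measure about 146x20 mm. Next I'll measure heights with both views.

```bash
cat > m2.py <<'E'
from h import *
np.set_printoptions(precision=4,suppress=True)
def mask(c,f):
    im=c['color'].astype(int);hsv=cv2.cvtColor(c['color'],cv2.COLOR_RGB2HSV).astype(int);return f(im,hsv).astype(np.uint8)
def comps(m,amin):
    n,l,s,ce=cv2.connectedComponentsWithStats(m); return [(s[i,4],ce[i],(l==i).astype(np.uint8)) for i in range(1,n) if s[i,4]>amin]
yel=lambda im,h:(h[...,0]>22)&(h[...,0]<48)&(h[...,1]>110)&(h[...,2]>120)
C={n:camera(n) for n in('top','side')}
V={}
for n in C:
    L=comps(cv2.morphologyEx(mask(C[n],yel),cv2.MORPH_CLOSE,np.ones((3,3))),15); 
    for a,ce,m in L: print(n,a,ce/.64)
# shelf quad
Q={}
for n,seed in(('top',(195,200)),('side',(228,165))):
    im=C[n]['color']; g=cv2.GaussianBlur(im,(0,0),1); lab=cv2.cvtColor(g,cv2.COLOR_RGB2LAB).astype(int)
    s=lab[seed[1],seed[0]]; print(n,'lab',s)
    m=((abs(lab[...,1]-s[1])<5)&(abs(lab[...,2]-s[2])<7)&(abs(lab[...,0]-s[0])<35)).astype(np.uint8)
    m=cv2.morphologyEx(m,cv2.MORPH_OPEN,np.ones((3,3)))
    mm=[x for x in comps(m,2000) if x[2][seed[1],seed[0]]][0][2]
    h=cv2.convexHull(max(cv2.findContours(mm,0,2)[0],key=len))
    q=cv2.approxPolyDP(h,6,True).reshape(-1,2); Q[n]=q; print(n,mm.sum(),q.tolist())
E
python3 m2.py
```

```text
top 101 [481.5439 343.1931]
top 25 [627.75   385.3125]
top 26 [618.3894 401.863 ]
top 27 [399.8843 427.7778]
top 27 [417.7083 437.2685]
side 67 [401.5159 353.1716]
side 81 [437.9823 477.1219]
top lab [161 128 147]
top 7233 [[124, 161], [266, 179], [258, 230], [114, 209]]
side lab [103 129 145]
side 2709 [[187, 140], [226, 134], [268, 188], [221, 197]]
```

```bash
cat >> m2.py <<'E'
P=[(124,161),(266,179),(258,230),(114,209)];S=[(226,134),(268,188),(221,197),(187,140)]
X=tri(C['top'],P,C['side'],S);print(X)
X=X[:,:3];print('edges',[np.linalg.norm(X[i]-X[i-1]) for i in range(4)])
v=tri(C['top'],[(481.5*.64,343.2*.64)],C['side'],[(401.5*.64,353.2*.64)]);print('vial',v)
im=C['top']
b=[x for x in comps(mask(im,lambda i,h:(i.max(2)<75)),20) if abs(x[1][0]-134)<25 and abs(x[1][1]-186)<25]
for a,ce,m in b:
    r=cv2.minAreaRect(max(cv2.findContours(m,0,2)[0],key=len));print('knob',a,ce,r,onplane(im,cv2.boxPoints(r),.08))
s=[x for x in comps(mask(C['side'],lambda i,h:(i.max(2)<50)),8) if abs(x[1][0]-209)<12 and abs(x[1][1]-137)<14]
for a,ce,m in s: print('side knob',a,ce, b and tri(im,[b[0][1]],C['side'],[ce]))
from m import blobs
for bl in blobs(im):
    r=cv2.minAreaRect(bl)
    if abs(r[0][0]-308)<8:
        q=cv2.boxPoints(r);W=onplane(im,q,.044);e=W[1]-W[0];f=W[2]-W[1];e=e if np.linalg.norm(e)>np.linalg.norm(f) else f
        print('level',r,W.mean(0),np.arctan2(e[1],e[0]))
E
sed -i 's/^        print(n,np.mean/        print(n,np.mean/' m.py
python3 m2.py | tail -20
```

```text
top 27 [399.8843 427.7778]
top 28 [417.9129 437.2768]
side 68 [402.1369 353.079 ]
side 81 [437.9823 477.1219]
top lab [161 128 147]
top 7237 [[124, 161], [266, 179], [258, 230], [114, 209]]
side lab [103 129 145]
side 2705 [[188, 140], [226, 134], [268, 188], [221, 197]]
[[ 0.6284  0.3424  0.0369  0.0095]
 [ 0.6061 -0.0686  0.0544  0.0016]
 [ 0.4592 -0.0606  0.0591  0.0024]
 [ 0.4817  0.3482  0.0413  0.0006]]
edges [np.float64(0.14685584236789057), np.float64(0.4119946252014637), np.float64(0.14717602793341863), np.float64(0.40975253573472015)]
vial [[ 0.507  -0.1978  0.0377  0.0019]]
knob 109 [133.5321 185.2018] ((133.08607482910156, 185.0532989501953), (22.271791458129883, 5.522679805755615), 5.194429397583008) [[0.5394 0.3244 0.08  ]
 [0.5549 0.3255 0.08  ]
 [0.5553 0.2634 0.08  ]
 [0.5398 0.2625 0.08  ]]
side knob 60 [209.5333 136.8833] [[0.5514 0.2972 0.0633 0.002 ]]
level ((308.2987060546875, 219.51992797851562), (9.046586036682129, 67.64983367919922), 3.814074993133545) [ 0.5068 -0.1974  0.044 ] 0.014351804566770624
```

Vial triangulates at (0.507,-0.198,0.038), near the expected 41 mm. The level axis is at 0.014 rad to world x. The shelf's y axis leans 0.054 rad towards +x, and its edges come out at 147x411 mm (true size 150x415). That puts shelf_place at about (0.541,0.083,0.054). The knob is at about (0.551,0.297) with its bar along world y, and everything is within reach. I'll move towards A.

Emit:
play_rows(
  increments="0 0 1.2 -0.377 -0.15 0 1; 0 0 1.2 -0.377 -0.15 0 1; 0 0 1.2 -0.377 -0.15 0 1; 0 0 1.2 -0.377 -0.15 0 1; 0 0 1.2 -0.377 -0.15 0 1; 0 0 1.2 -0.377 -0.15 0 1; 0 0 1.2 -0.377 -0.15 0 1; 0 0 1.2 -0.377 -0.15 0 1",
  grip_force=30,
)

```text
time: 1.25
ee_pos: [0.4925, 0.3516, 0.2416]
eef_rot: [0.679, 0.734, 0.0, -0.0]
ft_force: [0.0, 0.9, 0.1]
width: 0.087
grip_force: 0.0
```

```bash
cat > go.py <<'E'
import sys
from h import *
from scipy.spatial.transform import Rotation as Rn
# args: x y z yaw_of_tool_y  -> increments in tool axes
np.set_printoptions(precision=4,suppress=True)
s=read_state();R=Rn.from_quat(s['eef_rot']);p=s['ee_pos']
x,y,z,a=map(float,sys.argv[1:5])
Y=np.array([np.cos(a),np.sin(a),0]);Z=np.array([0,0,-1.]);T=Rn.from_matrix(np.c_[np.cross(Y,Z),Y,Z])
yv=R.as_matrix()[:,1]
print('t',s['time'],'pos',p,'yaw',np.arctan2(yv[1],yv[0]),'F',s['ft_force'],'w',s['width'],'gf',s['grip_force'],'q',s['joint_positions'])
print('turn',(R.inv()*T).as_rotvec(),'shift',R.inv().apply(np.array([x,y,z])-p))
E
python3 go.py 0.507 -0.198 0.15 -1.557
```

```text
t 1.25 pos [0.4925 0.3516 0.2416] yaw 0.0790274699435936 F [0.0223 0.9317 0.1068] w 0.08704173552819741 gf 0.0 q [-0.9369  0.2882  0.2984  1.5335 -0.0864  1.3321 -0.5507]
turn [-0.0001 -0.0008  1.636 ] shift [-0.5491 -0.0289  0.0912]
```

Emit:
play_rows(
  increments="0 0 1.636 -0.549 -0.029 0.09 1; 0 0 1.636 -0.549 -0.029 0.09 1; 0 0 1.636 -0.549 -0.029 0.09 1; 0 0 1.636 -0.549 -0.029 0.09 1; 0 0 1.636 -0.549 -0.029 0.09 1; 0 0 1.636 -0.549 -0.029 0.09 1; 0 0 1.636 -0.549 -0.029 0.09 1; 0 0 1.636 -0.549 -0.029 0.09 1",
)

```text
time: 2.05
ee_pos: [0.5036, -0.0434, 0.1767]
eef_rot: [0.975, 0.223, 0.001, -0.0]
ft_force: [1.2, 0.1, 0.0]
width: 0.0871
grip_force: 0.0
```

```bash
python3 go.py 0.507 -0.198 0.12 -1.557
```

```text
t 2.05 pos [ 0.5036 -0.0434  0.1767] yaw -1.1208911571999465 F [1.1811 0.142  0.0411] w 0.08707370522679705 gf 0.0 q [-0.6159  0.1192  0.6607  1.888  -0.0806  1.1595 -1.0473]
turn [-0.0005 -0.0012  0.4361] shift [-0.0643  0.1407  0.0566]
```

Emit:
play_rows(
  increments="0 0 0.436 -0.064 0.141 0.057 1; 0 0 0.436 -0.064 0.141 0.057 1; 0 0 0.436 -0.064 0.141 0.057 1; 0 0 0.436 -0.064 0.141 0.057 1; 0 0 0.436 -0.064 0.141 0.057 1; 0 0 0.436 -0.064 0.141 0.057 1",
)

```text
time: 2.65
ee_pos: [0.5086, -0.1957, 0.1196]
eef_rot: [1.0, 0.01, -0.0, -0.0]
ft_force: [0.4, -0.4, 0.5]
width: 0.087
grip_force: 0.0
```

```bash
python3 go.py 0.507 -0.198 0.030 -1.557
```

```text
t 2.65 pos [ 0.5086 -0.1957  0.1196] yaw -1.5504841992651608 F [ 0.436  -0.3821  0.4562] w 0.08702125422156294 gf 0.0 q [-0.3798  0.3243  0.7824  1.8534 -0.2595  1.0689 -1.0476]
turn [-0.0004  0.0002  0.0065] shift [-0.0016  0.0023  0.0896]
```

Emit:
play_rows(
  increments="0 0 0.006 -0.001 0.002 0.05 1; 0 0 0.006 -0.001 0.002 0.075 1; 0 0 0.006 -0.001 0.002 0.09 1; 0 0 0.006 -0.001 0.002 0.09 1; 0 0 0.006 -0.001 0.002 0.09 0; 0 0 0.006 -0.001 0.002 0.09 0; 0 0 0.006 -0.001 0.002 0.09 0; 0 0 0.006 -0.001 0.002 0.09 0",
  grip_force=40,
)

```text
time: 3.45
ee_pos: [0.508, -0.1983, 0.0304]
eef_rot: [1.0, 0.007, 0.001, -0.0]
ft_force: [0.0, 0.0, -0.5]
width: 0.0632
grip_force: 0.0
```

Emit:
play_rows(
  increments="0 0 0 0 0 0 0; 0 0 0 0 0 0 0; 0 0 0 0 0 -0.04 0; 0 0 0 0 0 -0.08 0; 0 0 0 0 0 -0.12 0; 0 0 0 0 0 -0.12 0",
)

```text
time: 4.05
ee_pos: [0.5099, -0.1996, 0.1545]
eef_rot: [1.0, 0.007, 0.004, 0.0]
ft_force: [0.2, -0.1, -0.0]
width: 0.0151
grip_force: 0.0
```

```bash
python3 go.py 0.541 0.083 0.15 -0.054; python3 -c "
from h import *
c=snap('top');s=snap('side')
cv2.imwrite('pics/g1.png',np.hstack([cv2.resize(x[:,:,::-1],None,fx=2.6,fy=2.6,interpolation=2) for x in (c['color'][150:300,230:380],s['color'][150:300,190:340])]))"
```

```text
t 4.05 pos [ 0.5099 -0.1996  0.1545] yaw -1.5575273581412235 F [ 0.1616 -0.0942 -0.0121] w 0.015082905198881174 gf 0.0 q [-0.4058  0.2806  0.8139  1.8198 -0.2269  1.1289 -1.0725]
turn [ 0.0065 -0.0054 -1.5035] shift [ 0.0348 -0.2822  0.0045]
```

View pics/g1.png

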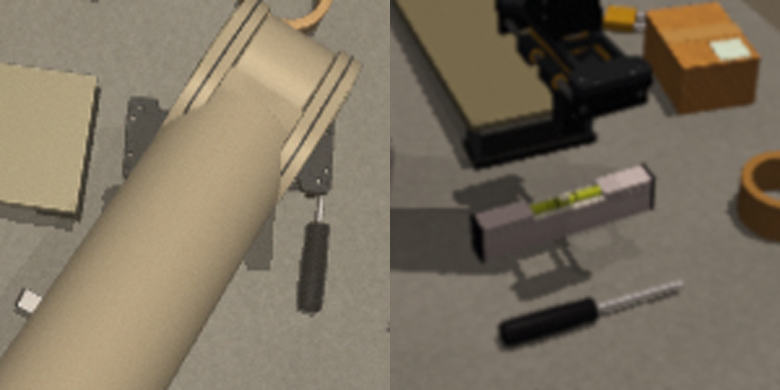

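The fingers close slower (about 80 mm/s) than I allowed, so they rose empty. The level at (565,210) still stands where it was. I'll reopen, go down and wait for the grip.

Emit:
play_rows(
  increments="0 0 0 0.002 -0.001 0 1; 0 0 0 0.002 -0.001 0 1; 0 0 0 0.002 -0.001 0 1; 0 0 0 0.002 -0.001 0 1; 0 0 0 0.002 -0.001 0 1; 0 0 0 0.002 -0.001 0 1; 0 0 0 0.002 -0.001 0 1; 0 0 0 0.002 -0.001 0 1",
)

```text
time: 4.95
ee_pos: [0.5094, -0.1973, 0.1496]
eef_rot: [1.0, 0.007, 0.0, -0.0]
ft_force: [-0.4, 0.9, 0.1]
width: 0.0634
grip_force: 0.0
```

```bash
python3 go.py 0.507 -0.198 0.03 -1.557; python3 m2.py | grep -E "^side|vial|level"
```

```text
t 4.95 pos [ 0.5094 -0.1973  0.1496] yaw -1.5570048440860094 F [-0.4254  0.8593  0.0664] w 0.0634081555944024 gf 0.0 q [-0.4045  0.2899  0.8096  1.8217 -0.2313  1.1275 -1.0726]
turn [-0.0001 -0.0001 -0.    ] shift [-0.0025  0.0007  0.1196]
side 16 [288.8672 337.8906]
side 39 [413.5417 350.0801]
side 93 [437.6008 477.5034]
side lab [114 129 147]Traceback (most recent call last):
  File "m2.py", line 20, in <module>
    mm=[x for x in comps(m,2000) if x[2][seed[1],seed[0]]][0][2]
       ~~~~~~~~~~~~~~~~~~~~~~~~~~~~~~~~~~~~~~~~~~~~~~~~~~~^^^
IndexError: list index out of range
```

Emit:
play_rows(
  increments="0 0 0 -0.002 0 0.05 1; 0 0 0 -0.002 0 0.09 1; 0 0 0 -0.002 0 0.115 1; 0 0 0 -0.002 0 0.12 1; 0 0 0 -0.002 0 0.12 0; 0 0 0 -0.002 0 0.12 0; 0 0 0 -0.002 0 0.12 0; 0 0 0 -0.002 0 0.12 0",
  grip_force=40,
)

```text
time: 5.85
ee_pos: [0.5082, -0.1974, 0.0307]
eef_rot: [1.0, 0.007, 0.001, -0.0]
ft_force: [0.2, -0.5, 0.5]
width: 0.0629
grip_force: 0.0
```

Emit:
play_rows(
  increments="0 0 0 0 0 0 0; 0 0 0 0 0 0 0; 0 0 0 0 0 0 0; 0 0 0 0 0 0 0; 0 0 0 0 0 0 0; 0 0 0 0 0 0 0; 0 0 0 0 0 0 0; 0 0 0 0 0 0 0",
)

```text
time: 6.65
ee_pos: [0.5074, -0.1974, 0.0296]
eef_rot: [1.0, 0.007, 0.0, 0.0]
ft_force: [-0.0, -1.0, -0.7]
width: 0.0256
grip_force: 40.0
```

Emit:
play_rows(
  increments="0 0 0 0 0 -0.03 0; 0 0 0 0 0 -0.07 0; 0 0 0 0 0 -0.11 0; 0 0 0 0 0 -0.11 0",
)

```text
time: 7.05
ee_pos: [0.5097, -0.1983, 0.144]
eef_rot: [1.0, 0.007, 0.003, 0.0]
ft_force: [0.1, 0.1, -3.4]
width: 0.0258
grip_force: 40.0
```

```bash
python3 go.py 0.541 0.083 0.15 -0.054
```

```text
t 7.05 pos [ 0.5097 -0.1983  0.144 ] yaw -1.5573500800941296 F [ 0.1154  0.1384 -3.4336] w 0.025808255899537554 gf 39.99817108735442 q [-0.4089  0.2953  0.8177  1.8318 -0.2417  1.1097 -1.0628]
turn [ 0.0058 -0.0051 -1.5033] shift [ 0.0351 -0.2809 -0.0059]
```

Emit:
play_rows(
  increments="0 0 -1.503 0.035 -0.281 -0.01 0; 0 0 -1.503 0.035 -0.281 -0.01 0; 0 0 -1.503 0.035 -0.281 -0.01 0; 0 0 -1.503 0.035 -0.281 -0.01 0; 0 0 -1.503 0.035 -0.281 -0.01 0; 0 0 -1.503 0.035 -0.281 -0.01 0; 0 0 -1.503 0.035 -0.281 -0.01 0; 0 0 -1.503 0.035 -0.281 -0.01 0",
)

```text
time: 7.85
ee_pos: [0.5375, 0.0857, 0.1479]
eef_rot: [0.819, 0.574, -0.001, -0.001]
ft_force: [0.1, 0.0, -3.6]
width: 0.0258
grip_force: 40.0
```

```bash
python3 go.py 0.541 0.083 0.15 -0.054
```

```text
t 7.85 pos [0.5375 0.0857 0.1479] yaw -0.3477405635424108 F [ 0.1329  0.0347 -3.6207] w 0.02583609323185277 gf 39.99549181200564 q [-0.6777  0.2426  0.5     1.815  -0.1284  1.1185 -0.4812]
turn [-0.0024  0.0009 -0.2937] shift [-0.0014  0.0042 -0.0021]
```

Emit:
play_rows(
  increments="0 0 -0.294 -0.001 0.004 0 0; 0 0 -0.294 -0.001 0.004 0 0; 0 0 -0.294 -0.001 0.004 0 0; 0 0 -0.294 -0.001 0.004 0.03 0; 0 0 -0.294 -0.001 0.004 0.045 0; 0 0 -0.294 -0.001 0.004 0.045 0; 0 0 -0.294 -0.001 0.004 0.045 0",
)

```text
time: 8.55
ee_pos: [0.5417, 0.0818, 0.1045]
eef_rot: [0.73, 0.684, -0.0, -0.0]
ft_force: [0.4, 0.6, -2.8]
width: 0.0259
grip_force: 40.0
```

```bash
python3 go.py 0.541 0.083 0.09 -0.054; python3 -c "
from h import *
c=snap('top');s=snap('side')
cv2.imwrite('pics/g2.png',np.hstack([cv2.resize(x[:,:,::-1],None,fx=2.6,fy=2.6,interpolation=2) for x in (c['color'][130:280,110:260],s['color'][100:250,150:300])]))"
```

```text
t 8.55 pos [0.5417 0.0818 0.1045] yaw -0.06557863802038198 F [ 0.438   0.6226 -2.8334] w 0.02587646897301396 gf 39.998126327991486 q [-0.6252  0.2993  0.456   1.8464 -0.1519  1.0309 -0.1739]
turn [-0.0008  0.0003 -0.0116] shift [ 0.0012 -0.0008  0.0145]
```

View pics/g2.png

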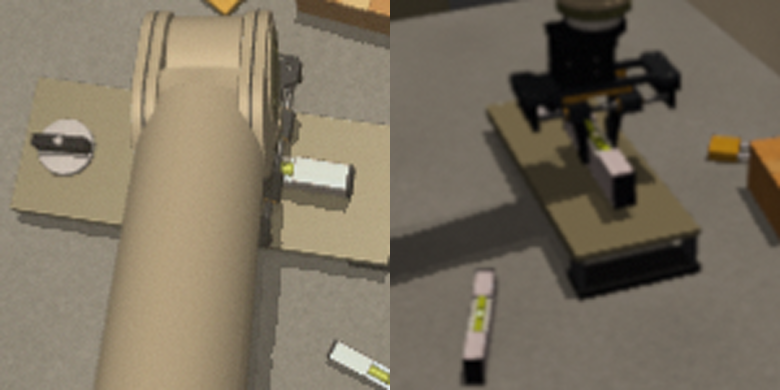

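The level hangs over the middle of the shelf and in line with it (top 320,175; side 615,180). Now tilt by the shelf's slope and lower.

Emit:
play_rows(
  increments="0 -0.043 -0.011 0.001 0 0 0; 0 -0.043 -0.011 0.001 0 0.005 0; 0 -0.043 -0.011 0.001 0 0.01 0; 0 -0.043 -0.011 0.001 0 0.014 0; 0 -0.043 -0.011 0.001 0 0.016 0; 0 -0.043 -0.011 0.001 0 0.018 0",
  grip_force=15,
)

```text
time: 9.25
ee_pos: [0.542, 0.0825, 0.0864]
eef_rot: [0.725, 0.688, -0.016, 0.015]
ft_force: [-0.2, 0.3, -3.6]
width: 0.026
grip_force: 15.0
```

Emit:
play_rows(
  increments="0 0 0 0 0 0.001 0; 0 0 0 0 0 0.002 0; 0 0 0 0 0 0.003 0; 0 0 0 0 0 0.003 0",
)

```text
time: 9.65
ee_pos: [0.5421, 0.0827, 0.084]
eef_rot: [0.725, 0.688, -0.015, 0.015]
ft_force: [-2.3, -0.5, 2.2]
width: 0.0261
grip_force: 15.0
```

Emit:
play_rows(
  increments="0 0 0 0 0 0.001 0; 0 0 0 0 0 0.002 0; 0 0 0 0 0 0.002 0",
  grip_force=30,
)

```text
time: 9.95
ee_pos: [0.5422, 0.0826, 0.0839]
eef_rot: [0.725, 0.688, -0.015, 0.014]
ft_force: [-13.0, -2.0, 25.7]
width: 0.0258
grip_force: 30.0
```

Emit:
play_rows(
  increments="0 0 0 0 0 -0.001 0; 0 0 0 0 0 -0.002 0; 0 0 0 0 0 -0.002 0.8; 0 0 0 0 0 -0.002 0.8; 0 0 0 0 0 -0.002 0.8; 0 0 0 0 0 -0.002 0.8; 0 0 0 0 0 -0.002 0.8; 0 0 0 0 0 -0.002 0.8",
)

```text
time: 10.75
ee_pos: [0.542, 0.0827, 0.0836]
eef_rot: [0.725, 0.688, -0.016, 0.015]
ft_force: [0.5, -0.1, 0.1]
width: 0.0651
grip_force: 0.0
```

Emit:
play_rows(
  increments="0 0 0 0 0 -0.04 0.8; 0 0 0 0 0 -0.09 0.8; 0 0 0 0 0 -0.1 0.8; 0 0 0 0 0 -0.1 0.8",
)

```text
time: 11.15
ee_pos: [0.5434, 0.0873, 0.1855]
eef_rot: [0.725, 0.688, -0.014, 0.015]
ft_force: [-0.2, -0.3, -0.6]
width: 0.0691
grip_force: 0.0
```

```bash
python3 go.py 0.551 0.297 0.13 0; python3 -c "
from h import *
c=snap('top');s=snap('side')
cv2.imwrite('pics/g3.png',np.hstack([cv2.resize(x[:,:,::-1],None,fx=2.6,fy=2.6,interpolation=2) for x in (c['color'][130:280,110:260],s['color'][100:250,150:300])]))"
```

```text
t 11.15 pos [0.5434 0.0873 0.1855] yaw -0.05187122153048813 F [-0.1807 -0.3493 -0.5764] w 0.06912010785372562 gf 0.0 q [-0.6811  0.2184  0.4752  1.7542 -0.0632  1.2007 -0.2441]
turn [ 0.0024  0.041  -0.0519] shift [ 0.2119 -0.0035  0.0469]
```

View pics/g3.png

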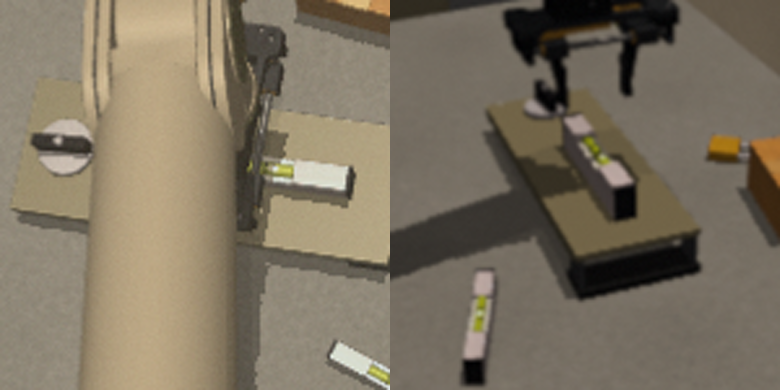

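The level stands upright along the shelf (top 310,175; side 600,165), with the bubble off towards the hinge end. Next is the knob: refine its axis from the disc and bar centres.

Run:
```python
from h import *
np.set_printoptions(precision=4,suppress=True)
c=camera('top'); 
im=cv2.imread('pics/top0.png')[:,:,::-1].astype(int); sub=(slice(165,210),slice(112,160))
m=(((im.max(2)-im.min(2)<28)&(im.min(2)>135))|(im.max(2)<90)).astype(np.uint8)
z=np.zeros_like(m);z[sub]=m[sub];n,l,s,ce=cv2.connectedComponentsWithStats(cv2.morphologyEx(z,cv2.MORPH_CLOSE,np.ones((3,3))))
i=1+np.argmax(s[1:,4]);print(s[i],ce[i])
d=(((im.max(2)-im.min(2)<28)&(im.min(2)>135))&(z>0)).astype(np.uint8)
pts=np.argwhere(d)[:,::-1].astype(np.float32)
P=onplane(c,pts,.054); (cc,r)=cv2.minEnclosingCircle(P[:,:2].astype(np.float32)); print('disc',cc,r)
d=((im.max(2)<75)&(z>0)).astype(np.uint8);q=np.argwhere(d)[:,::-1].astype(float);P=onplane(c,q,.0795);print('bar',P.min(0),P.max(0),P.mean(0))
for u in np.unique(q[:,0]): 
    pass
print('px/mm',np.linalg.norm(onplane(c,[(134,186)],.08)-onplane(c,[(135,186)],.08)))
```

```text
[122 176  24  21 350] [134.1714 185.76  ]
disc (0.5511723160743713, 0.2962948679924011) 0.030044641345739365
bar [0.5398 0.2627 0.0795] [0.5554 0.3251 0.0795] [0.5472 0.293  0.0795]
px/mm 0.0027679206796992727
```

Emit:
play_rows(
  increments="0.002 0.041 -0.058 0.211 -0.004 0.04 0.8; 0.002 0.041 -0.058 0.211 -0.004 0.04 0.8; 0.002 0.041 -0.058 0.211 -0.004 0.04 0.8; 0.002 0.041 -0.058 0.211 -0.004 0.04 0.8; 0.002 0.041 -0.058 0.211 -0.004 0.04 0.8; 0.002 0.041 -0.058 0.211 -0.004 0.04 0.8; 0.002 0.041 -0.058 0.211 -0.004 0.04 0.8",
)

```text
time: 12.0
ee_pos: [0.549, 0.2944, 0.1333]
eef_rot: [0.705, 0.709, -0.003, -0.0]
ft_force: [0.5, -0.9, -0.1]
width: 0.0694
grip_force: 0.0
```

```bash
python3 go.py 0.551 0.2965 0.076 0.006; python3 m2.py 2>/dev/null| grep -E "^side"
python3 - <<'E'
from h import *
s=snap('top')
cv2.imwrite('pics/g4.png',cv2.resize(s['color'][130:230,90:270,::-1],None,fx=4.3,fy=4.3,interpolation=2))
E
```

```text
t 12.0 pos [0.549  0.2944 0.1333] yaw 0.0050768728688277386 F [ 0.4699 -0.8712 -0.1185] w 0.06943968516259555 gf 0.0 q [-0.8454  0.421   0.3582  1.609  -0.1567  1.1464 -0.4452]
turn [-0.0049  0.0039 -0.0009] shift [0.0023 0.0023 0.0573]
side 28 [357.4219 246.0379]
side 92 [437.4151 477.4796]
```

View pics/g4.png

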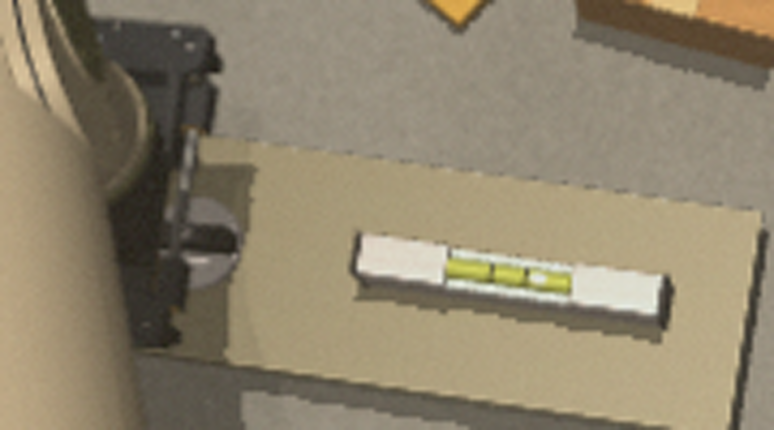

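The top view now shows the vial clearly: lines at (492,270) and (525,276), bubble at (538,279), so about 19 mm towards the hinge end. That means about 1.62 rad of turn. Grip the knob.

Emit:
play_rows(
  increments="-0.005 0.004 0 0.002 0.002 0.03 0.8; -0.005 0.004 0 0.002 0.002 0.05 0.8; -0.005 0.004 0 0.002 0.002 0.057 0.8; -0.005 0.004 0 0.002 0.002 0.057 0.8; -0.005 0.004 0 0.002 0.002 0.057 0; -0.005 0.004 0 0.002 0.002 0.057 0; -0.005 0.004 0 0.002 0.002 0.057 0; -0.005 0.004 0 0.002 0.002 0.057 0",
  grip_force=55,
)

```text
time: 12.95
ee_pos: [0.5512, 0.2981, 0.0781]
eef_rot: [0.705, 0.709, 0.002, -0.0]
ft_force: [0.4, -0.1, 0.4]
width: 0.0458
grip_force: 0.0
```

Emit:
play_rows(
  increments="0 0 0 0 0 0 0; 0 0 0 0 0 0 0; 0 0 0 0 0 0 0; 0 0 0 0 0 0 0; 0 0 0 0 0 0 0; 0 0 0 0 0 0 0; 0 0 0 0 0 0 0; 0 0 0 0 0 0 0",
)

```text
time: 13.75
ee_pos: [0.5519, 0.2978, 0.0775]
eef_rot: [0.705, 0.709, 0.002, 0.0]
ft_force: [5.0, 1.6, -3.0]
width: 0.0135
grip_force: 55.0
```

```bash
cat > bub.py <<'E'
from h import *
np.set_printoptions(precision=2,suppress=True)
c=camera('top');im=c['color'];h=cv2.cvtColor(im,cv2.COLOR_RGB2HSV).astype(int)
m=((h[...,0]>22)&(h[...,0]<48)&(h[...,1]>90)&(h[...,2]>110)).astype(np.uint8); z=np.zeros_like(m);z[170:210,185:235]=m[170:210,185:235]
p=np.argwhere(z)[:,::-1].astype(np.float32)
vx,vy,x0,y0=cv2.fitLine(p,cv2.DIST_HUBER,0,.01,.01).ravel()
if vx<0: vx,vy=-vx,-vy
t=(p-[x0,y0])@[vx,vy]; T=np.linspace(t.min()-2,t.max()+2,240)
def prof(off):
    mx=(x0+vx*T-vy*off).astype(np.float32)[None];my=(y0+vy*T+vx*off).astype(np.float32)[None]
    return cv2.remap(im,mx,my,cv2.INTER_LINEAR)[0].astype(float)
A=np.mean([prof(o) for o in(-.6,0,.6)],0)
mm=np.linalg.norm(onplane(c,[(x0+vx*5,y0+vy*5)],.097)-onplane(c,[(x0-vx*5,y0-vy*5)],.097))/10*1e3
print('n',len(p),'ctr',x0,y0,'dir',vx,vy,'mm/px',mm,'ext',t.min()*mm,t.max()*mm)
B=A[:,2];G=A[:,1]; w=np.clip(B-np.median(B)-25,0,None); 
k=w>0; b=(w*T).sum()/w.sum(); print('bubble mm',b*mm,'span',T[k].min()*mm,T[k].max()*mm)
mnG=-G+np.median(G); 
print(np.c_[T*mm,A][::5].round(0).astype(int).tolist())
E
python3 bub.py; python3 go.py 0.551 0.2965 0.076 0.006
```

```text
n 112 ctr 207.07484 193.70181 dir 0.9883902 0.151937 mm/px 2.717549630416033 ext -36.647487945008635 41.45076966772282
bubble mm 14.618959351144385 span -42.082587205840696 46.885868928554885
[[-42, 221, 215, 199], [-40, 212, 205, 182], [-38, 194, 186, 147], [-36, 192, 190, 108], [-35, 192, 193, 94], [-33, 192, 193, 90], [-31, 192, 192, 90], [-29, 193, 193, 90], [-27, 193, 194, 91], [-25, 195, 195, 93], [-23, 196, 196, 93], [-22, 196, 196, 93], [-20, 196, 196, 92], [-18, 194, 194, 91], [-16, 193, 193, 90], [-14, 192, 193, 90], [-12, 180, 180, 86], [-10, 155, 154, 79], [-9, 131, 128, 71], [-7, 168, 168, 84], [-5, 191, 192, 92], [-3, 195, 196, 93], [-1, 196, 196, 93], [1, 194, 194, 92], [3, 192, 192, 91], [4, 192, 192, 91], [6, 192, 192, 90], [8, 192, 192, 91], [10, 175, 175, 86], [12, 151, 151, 80], [14, 142, 141, 85], [16, 185, 186, 139], [17, 204, 204, 168], [19, 214, 211, 187], [21, 211, 212, 188], [23, 208, 210, 176], [25, 204, 206, 153], [27, 196, 196, 111], [29, 193, 192, 95], [31, 192, 192, 92], [32, 193, 194, 93], [34, 193, 194, 93], [36, 192, 192, 92], [38, 191, 192, 91], [40, 175, 175, 87], [42, 177, 175, 114], [44, 213, 212, 193], [45, 220, 219, 204]]
t 13.8 pos [0.5519 0.2979 0.0776] yaw 0.005681958690722309 F [ 4.7514  0.4348 -3.6433] w 0.013638490066406946 gf 55.00630151345831 q [-0.8337  0.4822  0.3421  1.652  -0.1825  1.0346 -0.429 ]
turn [ 0.0034 -0.0025 -0.0003] shift [-0.0014 -0.0009  0.0016]
```

Lines read at -9.3 and +13.2 mm (middle 2.0, 22 mm apart as specified), and the bubble at about 20.5 mm. The offset is about 18.6 mm, or about 1.6 rad clockwise. Turning, following the 9 mm/rad rise.

Emit:
play_rows(
  increments="0 0 0.1 0 0 -0.0009 0; 0 0 0.2 0 0 -0.0018 0; 0 0 0.3 0 0 -0.0027 0; 0 0 0.4 0 0 -0.0036 0; 0 0 0.5 0 0 -0.0045 0; 0 0 0.6 0 0 -0.0054 0; 0 0 0.7 0 0 -0.0063 0; 0 0 0.7 0 0 -0.0063 0",
)

```text
time: 14.6
ee_pos: [0.5527, 0.2974, 0.084]
eef_rot: [0.906, 0.423, 0.003, 0.0]
ft_force: [7.0, -1.0, -5.1]
width: 0.0138
grip_force: 55.0
```

```bash
python3 go.py 0.551 0.2965 0.076 0.006
python3 - <<'E'
s=open('bub.py').read()
s=s[:s.index("B=A[:,2]")]+'''
x=T*mm;lo,hi=t.min()*mm,t.max()*mm
dk=np.clip(165-A[:,0],0,None)*(abs(x-(lo+hi)/2)<15); g=(x<(lo+hi)/2)
l=[(dk*x*q).sum()/max(1e-9,(dk*q).sum()) for q in(g,~g)]
w=np.clip(A[:,2]-115,0,None)*(x>lo+5)*(x<hi-5);w=np.minimum(w,40)
b=(w*x).sum()/w.sum();k=w>0
print('lines',np.array(l),'mid',np.mean(l),'vialmid',(lo+hi)/2,'bubble',b,'span',x[k].min(),x[k].max(),'=> offset',b-np.mean(l))
'''
open('bub.py','w').write(s)
E
python3 bub.py
```

```text
t 14.6 pos [0.5527 0.2974 0.084 ] yaw -0.6981924180684627 F [ 7.0279 -0.9786 -5.0651] w 0.013755358764218406 gf 55.00093841110356 q [-0.9416  0.4954  0.4855  1.6535 -0.2575  1.0511 -1.0764]
turn [ 0.0045 -0.0038 -0.7042] shift [-0.0019 -0.0007  0.008 ]
n 115 ctr 207.21014 193.56387 dir 0.98724216 0.15922607 mm/px 2.7182442281320602 ext -36.99278327688793 41.17675358235952
lines [-8.81  0.  ] mid -4.406230327153055 vialmid 2.091985152735795 bubble 16.38267321373771 span 10.4746436588103 22.396654586801606 => offset 20.788903540890765
```

Emit:
play_rows(
  increments="0 0 0.1 0 0 -0.0009 0; 0 0 0.2 0 0 -0.0018 0; 0 0 0.3 0 0 -0.0027 0; 0 0 0.4 0 0 -0.0036 0; 0 0 0.5 0 0 -0.0045 0; 0 0 0.6 0 0 -0.0054 0; 0 0 0.7 0 0 -0.0063 0; 0 0 0.8 0 0 -0.0072 0",
)

```text
time: 15.45
ee_pos: [0.5529, 0.2963, 0.0911]
eef_rot: [0.999, 0.036, 0.003, -0.0]
ft_force: [7.7, -3.3, -5.4]
width: 0.0135
grip_force: 55.1
```

Emit:
play_rows(
  increments="0 0 0 0 0 0 0; 0 0 0 0 0 0 0; 0 0 0 0 0 0 0; 0 0 0 0 0 0 0; 0 0 0 0 0 0 0; 0 0 0 0 0 0 0; 0 0 0 0 0 0 0; 0 0 0 0 0 0 0",
)

```text
time: 16.25
ee_pos: [0.5528, 0.2963, 0.0912]
eef_rot: [0.999, 0.037, 0.003, -0.0]
ft_force: [6.3, -2.5, -3.2]
width: 0.0136
grip_force: 55.0
```

Emit:
play_rows(
  increments="0 0 0 0 0 0 0; 0 0 0 0 0 0 0; 0 0 0 0 0 0 0; 0 0 0 0 0 0 0; 0 0 0 0 0 0 0; 0 0 0 0 0 0 0; 0 0 0 0 0 0 0; 0 0 0 0 0 0 0",
)

```text
time: 17.05
ee_pos: [0.5529, 0.2963, 0.0912]
eef_rot: [0.999, 0.037, 0.003, -0.0]
ft_force: [7.5, -2.8, -4.4]
width: 0.0138
grip_force: 55.0
```

```bash
python3 go.py 0.551 0.2965 0.076 0.006;for i in 1 2 3; do python3 bub.py|tail -1; done
```

```text
t 17.05 pos [0.5529 0.2963 0.0912] yaw -1.4960133859690983 F [ 7.4517 -2.7612 -4.4457] w 0.013765065490276765 gf 54.99842713026737 q [-1.0632  0.5235  0.6541  1.6553 -0.3507  1.0781 -1.8033]
turn [ 0.0035 -0.0047 -1.502 ] shift [-0.002  -0.0004  0.0152]
lines [-11.5   10.44] mid -0.5307665564605939 vialmid 0.37006982646221687 bubble 1.322633028140196 span -5.090638599158103 7.713787500305756 => offset 1.8533995846007898
lines [-11.35  10.59] mid -0.3817053035387721 vialmid 0.511630615780259 bubble 1.3959678241692968 span -4.949009068837085 7.855242175879505 => offset 1.7776731277080688
lines [-11.5   10.43] mid -0.5335346407319737 vialmid 0.37006982646221687 bubble 1.2924855379782894 span -5.090638599158103 7.713787500305756 => offset 1.826020178710263
```

Emit:
play_rows(
  increments="0 0 0.08 0 0 -0.0007 0; 0 0 0.15 0 0 -0.0014 0; 0 0 0.15 0 0 -0.0014 0; 0 0 0.15 0 0 -0.0014 0; 0 0 0.15 0 0 -0.0014 0; 0 0 0.15 0 0 -0.0014 0; 0 0 0.15 0 0 -0.0014 0; 0 0 0.15 0 0 -0.0014 0",
)

```text
time: 18.0
ee_pos: [0.5529, 0.2961, 0.0925]
eef_rot: [0.999, -0.037, 0.003, -0.0]
ft_force: [7.1, -3.8, -4.2]
width: 0.0138
grip_force: 55.0
```

Emit:
play_rows(
  increments="0 0 0 0 0 0 0.6; 0 0 0 0 0 0 0.6; 0 0 0 0 0 0 0.6; 0 0 0 0 0 0 0.6; 0 0 0 0 0 0 0.6; 0 0 0 0 0 0 0.6; 0 0 0 0 0 0 0.6; 0 0 0 0 0 0 0.6",
)

```text
time: 18.8
ee_pos: [0.5509, 0.2978, 0.0924]
eef_rot: [0.999, -0.037, 0.001, -0.001]
ft_force: [-0.6, 0.5, 0.1]
width: 0.0519
grip_force: 0.0
```

```bash
python3 go.py 0.551 0.2965 0.18 -1.55;for i in 1 2; do python3 bub.py|tail -1; done
python3 - <<'E'
from h import *
s=snap('top')
cv2.imwrite('pics/g5.png',cv2.resize(s['color'][150:220,160:270,::-1],None,fx=7,fy=7,interpolation=2))
E
```

```text
t 18.8 pos [0.5509 0.2978 0.0924] yaw -1.644090495027064 F [-0.6201  0.4716  0.1258] w 0.05194639775810777 gf 0.0 q [-1.0871  0.5302  0.6849  1.6558 -0.3713  1.0868 -1.9389]
turn [-0.0023 -0.0014 -0.0941] shift [ 0.0003  0.0011 -0.0876]
lines [-11.41  10.59] mid -0.4125153439478071 vialmid 0.2868586161935518 bubble 0.2713592643097332 span -6.332954606997871 6.528399389375163 => offset 0.6838746082575402
lines [-11.74  10.21] mid -0.7618744396378956 vialmid 0.14404508153630857 bubble -0.08596511010219256 span -6.822943307321524 6.357850087925313 => offset 0.675909329535703
```

View pics/g5.png

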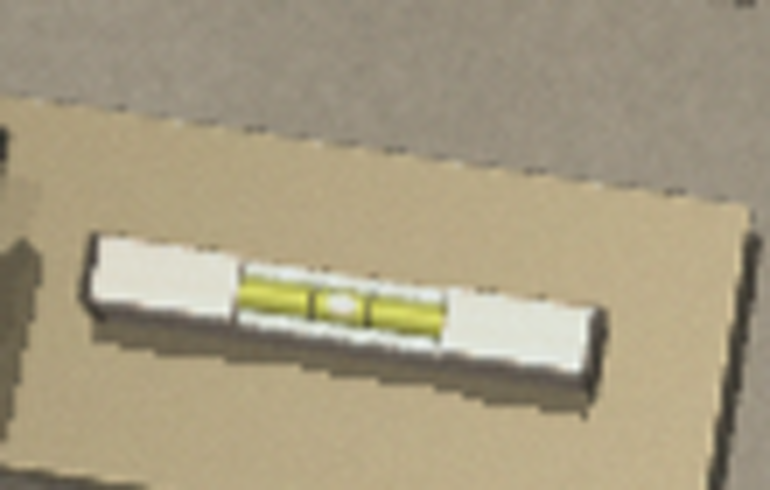

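Lines at (316,305) and (369,312), bubble centred at (342,308): offset 0 to 0.7 mm with the knob released. Back off, close the fingers, and go above the foot-side end top.

Emit:
play_rows(
  increments="0 0 0 0 0 -0.04 0.6; 0 0 0 0 0 -0.08 0.6; 0 0 0 0 0 -0.09 0.6; 0 0 0 0 0 -0.09 0; 0 0 -0.15 0 0 -0.09 0; 0 0 -0.3 0 0 -0.09 0; 0 0 -0.45 0 0 -0.09 0; 0 0 -0.6 0 0 -0.09 0",
  grip_force=10,
)

```text
time: 19.75
ee_pos: [0.5499, 0.2974, 0.1803]
eef_rot: [0.965, 0.263, -0.0, -0.0]
ft_force: [-0.3, 0.1, 0.0]
width: 0.0204
grip_force: 0.0
```

```bash
python3 go.py 0.546 0.153 0.16 -0.054; python3 bub.py
python3 - <<'E'
from h import *
print(onplane(camera('top'),[(207.1,193.6)],.101))
E
```

```text
t 19.75 pos [0.5499 0.2974 0.1803] yaw -1.0376502500210145 F [-0.2767  0.0656  0.0284] w 0.020370285904776176 gf 0.0 q [-1.039   0.4148  0.6136  1.5692 -0.2492  1.2371 -1.4208]
turn [-0.0011 -0.0002 -0.9836] shift [-0.0767  0.1224  0.0202]
n 109 ctr 208.28825 193.59381 dir 0.9897056 0.1431181 mm/px 2.716684330677664 ext -39.42557252177662 39.71366268484924
lines [-11.76  10.23] mid -0.7623658908567155 vialmid 0.14404508153630857 bubble -0.05966224210748621 span -6.822943307321524 6.357850087925313 => offset 0.7027036487492293
[[0.53955238 0.08495756 0.101     ]]
```

Emit:
play_rows(
  increments="0 0 -0.984 -0.076 0.123 0.02 0; 0 0 -0.984 -0.076 0.123 0.02 0; 0 0 -0.984 -0.076 0.123 0.02 0; 0 0 -0.984 -0.076 0.123 0.02 0; 0 0 -0.984 -0.076 0.123 0.02 0; 0 0 -0.984 -0.076 0.123 0.02 0; 0 0 -0.984 -0.076 0.123 0.02 0; 0 0 -0.984 -0.076 0.123 0.02 0",
)

```text
time: 20.65
ee_pos: [0.5464, 0.153, 0.161]
eef_rot: [0.729, 0.684, 0.001, -0.001]
ft_force: [-0.6, 0.1, -0.1]
width: 0.0005
grip_force: 0.0
```

```bash
python3 go.py 0.544 0.152 0.13 -0.054
```

```text
t 20.65 pos [0.5464 0.153  0.161 ] yaw -0.06311866185573517 F [-0.6145  0.1098 -0.1374] w 0.0004797250172703584 gf 0.0 q [-0.7899  0.2816  0.5164  1.7449 -0.1525  1.1541 -0.2916]
turn [-0.0002 -0.0018 -0.0091] shift [-0.0012 -0.0023  0.031 ]
```

Emit:
play_rows(
  increments="0 0 -0.009 -0.001 -0.002 0.015 0; 0 0 -0.009 -0.001 -0.002 0.025 0; 0 0 -0.009 -0.001 -0.002 0.031 0; 0 0 -0.009 -0.001 -0.002 0.033 0; 0 0 -0.009 -0.001 -0.002 0.034 0; 0 0 -0.009 -0.001 -0.002 0.034 0",
)

```text
time: 21.25
ee_pos: [0.5451, 0.1524, 0.1283]
eef_rot: [0.725, 0.689, 0.001, -0.0]
ft_force: [1.1, -0.4, -0.0]
width: 0.0007
grip_force: 0.0
```

Emit:
play_rows(
  increments="0 0 0 0 0 0.001 0; 0 0 0 0 0 0.002 0; 0 0 0 0 0 0.002 0; 0 0 0 0 0 0.002 0",
)

```text
time: 21.65
ee_pos: [0.5449, 0.1524, 0.1261]
eef_rot: [0.725, 0.689, 0.001, -0.0]
ft_force: [1.0, -0.2, 0.1]
width: 0.0007
grip_force: 0.0
```

Emit:
play_rows(
  increments="0 0 0 0 0 0.001 0; 0 0 0 0 0 0.002 0; 0 0 0 0 0 0.002 0; 0 0 0 0 0 0.002 0",
)

```text
time: 22.05
ee_pos: [0.5449, 0.1524, 0.124]
eef_rot: [0.725, 0.689, 0.001, -0.0]
ft_force: [-0.2, -0.0, 0.4]
width: 0.0006
grip_force: 0.0
```

```bash
python3 go.py 0.544 0.152 0.12 -0.054; python3 bub.py|tail -1
```

```text
t 22.05 pos [0.5449 0.1524 0.124 ] yaw -0.051014445204783945 F [-0.2082 -0.0302  0.3639] w 0.0005783962889464695 gf 0.0 q [-0.779   0.3177  0.5059  1.7871 -0.1745  1.0788 -0.2628]
turn [ 0.0013 -0.0023  0.003 ] shift [-0.0004 -0.0009  0.004 ]
lines [-12.02   9.98] mid -1.0237153801315237 vialmid -0.0901311381744101 bubble -0.32167136547483427 span -6.6805864988193004 5.747130952750695 => offset 0.7020440146566895
```

Emit:
play_rows(
  increments="0 0 0 0 0 0.0005 0; 0 0 0 0 0 0.001 0; 0 0 0 0 0 0.001 0",
)

```text
time: 22.4
ee_pos: [0.545, 0.1524, 0.1233]
eef_rot: [0.725, 0.689, 0.001, -0.0]
ft_force: [-1.5, -0.1, 3.7]
width: 0.0005
grip_force: 1.7
```

Emit:
play_rows(
  increments="0 0 0 0 0 0.0005 0; 0 0 0 0 0 0.0005 0; 0 0 0 0 0 0.0005 0; 0 0 0 0 0 0.0005 0",
)

```text
time: 22.8
ee_pos: [0.5451, 0.1524, 0.1233]
eef_rot: [0.725, 0.689, 0.002, -0.0]
ft_force: [-4.0, -1.0, 8.7]
width: 0.0004
grip_force: 4.3
```

Emit:
play_rows(
  increments="0 0 0 0 0 0.0001 0; 0 0 0 0 0 0.0001 0; 0 0 0 0 0 0.0001 0; 0 0 0 0 0 0.0001 0; 0 0 0 0 0 0.0001 0; 0 0 0 0 0 0.0001 0; 0 0 0 0 0 0.0001 0; 0 0 0 0 0 0.0001 0",
)

```text
time: 23.6
ee_pos: [0.5451, 0.1524, 0.1233]
eef_rot: [0.725, 0.689, 0.002, -0.0]
ft_force: [-4.0, -1.2, 9.9]
width: 0.0003
grip_force: 4.7
```

Emit:
play_rows(
  increments="0 0 0 0 0 0 0; 0 0 0 0 0 0 0; 0 0 0 0 0 0 0; 0 0 0 0 0 0 0; 0 0 0 0 0 0 0; 0 0 0 0 0 0 0; 0 0 0 0 0 0 0; 0 0 0 0 0 0 0",
)

```text
time: 24.4
ee_pos: [0.5451, 0.1524, 0.1233]
eef_rot: [0.725, 0.689, 0.002, -0.0]
ft_force: [-2.4, -0.8, 9.8]
width: 0.0007
grip_force: 4.7
```

```bash
for i in 1 2 3; do python3 bub.py|tail -1;python3 go.py 0.544 0.152 0.12 -0.054|head -1; done;  python3 - <<'E'
from h import *
c=snap('top');s=snap('side')
cv2.imwrite('pics/g6.png',np.hstack([cv2.resize(x[:,:,::-1],None,fx=3.9,fy=3.9,interpolation=2) for x in (c['color'][145:245,160:260],s['color'][110:210,180:280])]))
E
```

```text
lines [-11.81  10.15] mid -0.8307182817127723 vialmid 0.11767651162229953 bubble -0.07923183131576875 span -6.47313307349872 5.955250197416167 => offset 0.7514864503970036
t 24.45 pos [0.5451 0.1524 0.1233] yaw -0.05121309426754345 F [-3.3767 -0.2033  9.8943] w 0.0008325207020978278 gf 4.741815759771271 q [-0.7784  0.3187  0.5057  1.7877 -0.1756  1.0768 -0.2619]
lines [-12.07   9.91] mid -1.0841369714734954 vialmid -0.15059168004115264 bubble -0.34340918113922025 span -6.741127640487003 6.063342003428472 => offset 0.7407277903342752
t 24.5 pos [0.5451 0.1524 0.1233] yaw -0.05119924075890223 F [-3.7959 -1.6609  9.5448] w 0.0001052260404973799 gf 4.741656616242835 q [-0.7784  0.3187  0.5057  1.7878 -0.1756  1.0768 -0.262 ]
lines [-11.52  10.45] mid -0.5380312705635184 vialmid 0.14447453047002412 bubble 0.1297000174516211 span -6.476302806619504 6.386919882628495 => offset 0.6677312880151395
t 24.55 pos [0.5451 0.1524 0.1233] yaw -0.05116799749627922 F [-3.3306 -0.5303  9.0307] w 0.00044507023388645387 gf 4.7418882527563255 q [-0.7784  0.3186  0.5057  1.7877 -0.1756  1.0768 -0.2619]
```

View pics/g6.png

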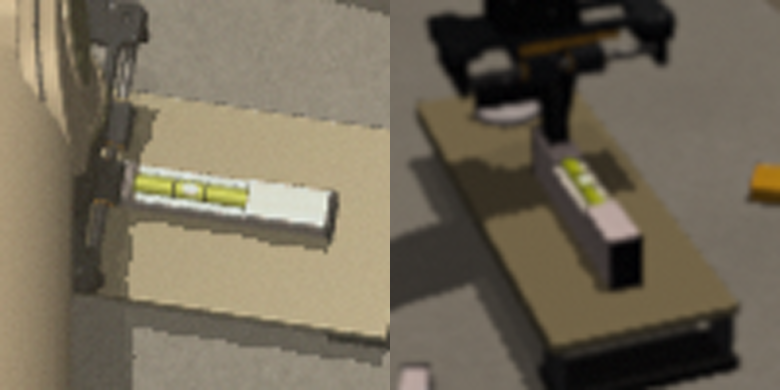

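The bubble at (191,189) sits between the lines at (176,187) and (207,192), 0.7 mm or less off centre. The level is flat under a 9.5 N push, and the bubble did not move under it. Handing in.

```bash
python3 -c "
from bench import *
print(close_job())"
```

```text
the job is handed in; nothing more can be done
None
```

The job is handed in: the 200 mm level lies seated along the shelf with its bubble centred to within about 0.7 mm, still held under a push of about 10 N. It finished at about 24.6 s of the 72 s allowed, and I did not touch the driver, parcel, tape or padlock.

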